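# Slide the carrier board out over the lamp and hold it

### The arm

A 6-joint arm with a two-finger parallel gripper is mounted at the origin on the work surface. World frame = base frame: x ahead of the robot, y to its left, z up, the work surface at z = 0. Lengths are in mm, angles in rad, forces in N, time in s.
With the tool pointing down it reaches from about 350 to 975 mm from the base axis. Payload 7.1 kg.
Tool frame: the origin (TCP) lies midway between the tips of the shut fingers; the grasp point (between the pads) lies 19 mm behind it (ctrl.grip_depth is the distance from the TCP to the grasp point, in mm); z points along the fingers, y is the line along which they close (so a half turn about z gives the same grasp; the last joint's range is limited). The gripper opens to 88 mm and grips with 3 to 60 N. Pads are 20 mm wide; open, the fingers measure 115 mm over their backs; the gripper's body (75 mm by 178 mm) begins 61 mm behind the grasp point.
Start: joints at [1.325, 0.423, 1.63, -0, 1.089, -0.019], TCP at [140.507, 608.985, 222.675] pointing down, gripper open.
Joint ranges: [-3, 3], [-0.9, 2.11], [0.09, 2.58], [-1.31, 4.45], [0.11, 2.69], [-2.54, 2.54]. Speed limits (rad/s): [2.39, 2.39, 3.01, 3.14, 3.14, 3.14].

### API

Orientations are given as a rotation vector (axis times angle).
In Python, from workcell import ctrl, cams gives the robot as it stands.
- The arm moves only by the tool move_arm, never from a script. Its argument "steps" is a list of rows, each a list of 3 entries, a list of its own where there are three numbers: the shift along the tool's x, y, z in units of 25 mm (1.0 is 25 mm), then the turn about the tool's z in units of 5 degrees (1.0 is 5 degrees), then the closure, from 0 (fully open) to 1 (shut). A call has 1 to 20 rows; each row shifts and turns the commanded pose from where the row before left it, along the tool's axes as they then stand; what a row does not reach is not made up. A row lasts 1/12 s, in which the tool goes at most 41.7 mm and 7.16 degrees, less where a joint would pass 70% of its speed; a pose out of reach is approached as far as the arm can. A call is refused whole if a number of a shift passes 1 or a number of a turn 1, either way. A call with a gripper value outside its range is refused whole. The fingers move at their own pace and stop on an object; the grip force is fixed at half the most. Time passes only in rows, so rows that do not move let the fingers close. It gives the time, the measured TCP pose, the force, the opening and the grip force at its end, in the units of the state.
- ctrl.get_obs(): the state, without advancing time (a new reading comes with each control period).
- cams.get_image(name): name is "scene" or "side" or "wrist"; returns a dict with "image" (400x640x3 uint8, red, green, blue), "camera_matrix" (3x3 intrinsics, pixels), "xyz" and "rotation" of the camera in the world; the wrist camera has in their place "mount" (4x4, takes a point from camera to tool coordinates, whose origin is the TCP and whose axes are the flange's). Camera axes: x right, y down, z forward; pixel columns grow to the right and rows downward; lengths in mm; the calibration is good to about 2 mm. A picture is of the moment at which its call begins: read the wrist's pose just before it. There is no depth.
- ctrl.close_job(): hands the job in; it is judged then, once.
Trained networks look in the newest picture that a camera, given by its name, has taken for a name from the list of things; names that differ only in an ending like _2 or _b are one class to them, and where a whole thing is asked for, a point or a joint stands for the part that bears it (a point fixed in the world has none). Each returns a list of dicts, best first, with "p" (0 to 1); they miss things now and then, are a little off and sometimes report something else, mostly with a low value. They report only what shows in the picture. A call takes as long as a camera call. They do not tell look-alikes from the thing itself.
- cams.boxes_of(camera, thing): "rect" ([centre column, centre row, width, height] in pixels, round what is visible of it).
- cams.cut_out(camera, thing): "pixels" (400x640 bool, what is visible of it) and "rect" ([centre column, centre row, width, height] in pixels, round what is visible of it).
The state is a dict: "t": time; "qpos": joint angles; "qvel": joint speeds; "joint_torque": joint torques, N m; "ee_pos": TCP position; "orientation": TCP orientation; "ft_force": force on the tool from outside, world axes, zero at the start; "moment": the same for the moment, N m; "width": finger opening in mm; "grasp_force": force on a finger pad.
Only numpy, scipy, OpenCV 4.12 (cv2) and the standard library are available. Lean on these libraries where they do the work, as an engineer would, in place of code of your own. Each camera call takes 0.05 s, during which the arm holds its last target. There are 200 camera calls.

### The job

First trip and reset the slide feeder so that its drive idles: press the black mushroom button right down, then turn its head clockwise as far as it goes and leave it there. Then take the white slide board by its black crossbar and slide it out along its bed, without lifting it, until its leading edge is level with the two steel index pins on the lamp base. It is then past its balance point, so finish while still holding it there, flat on the bed and not tipping, with the lamp base carrying none of it, and leave everything else on the bench where it stands.

Things in the scene. Friction and masses are not known exactly. Their poses are not given: they have to be found in the camera images.
- board: white carrier board, 260 (x) x 80 (y) x 12 mm, loose, 0.35 to 0.65 kg, lying on the bed. Origin: centre of its underside; +x points to its leading end (outward, away from the crossbar). Steel strips 8 mm high on its leading half frame a window with a glass slide; a black crossbar stands on its tail. It tips by itself once some 105 to 110 mm hangs out.
- board_front (a point): middle of the board's leading edge, at the height of the board's top face (12 mm above its underside); axes as the board's
- board_bar (a point): middle of the top of the black crossbar, 16 mm thick (along board x), 50 mm long (across, along y), standing 32 mm above the board's top face; its centre is 105 mm behind the board's centre, 25 mm from the tail edge. Axes as the board's. Nothing else stands on the board within 100 mm of it
- bed: fixed raised feeder bed, 220 (x) x 110 (y) mm, its flat top 80 mm above the bench, with two guide rails 6 mm high along its sides, 85 mm apart inside, between which the board slides. Origin: centre of its underside; +x is the outward direction in which the board slides, towards the lamp base
- bed_edge (a point): middle of the top edge over which the board slides out, 110 mm along +x from the bed's centre, at the height of the bed's top; axes as the bed's
- lamp: fixed low white lamp base beyond the bed's edge, 120 (x) x 150 (y) x 55 mm, with a round lens (32 mm) in its top centre and two upright steel index pins. Its top is 25 mm below the underside of the board. Origin: centre of its underside; axes parallel to the bed's
- mark (a point): the mark: the point midway between the axes of the two index pins, 92 mm above the bench (the height of the board's top face). Pins: 10 mm dia, 116 mm apart, 102 mm tall above the bench; the board's leading end passes between them with 13 mm to spare on each side. +x is the outward direction
- stop_top (a point): centre of the top of the black mushroom button's round head (41 mm dia, 21 mm high, white tick on top), 91 mm above the bench when up. It sits on a fixed grey box, 90 x 80 x 55 mm; the head's underside is 15 mm above the box's top
- stop_press (a joint): how far the mushroom button is pressed, m: 0 up, 0.006 fully down. A spring lifts it; about 5 N holds it fully down
- stop_turn (a joint): how far the mushroom's head is turned clockwise seen from above, rad: at most 0.1 at the start, stop at 1.05 (60 degrees). Light friction (0.04 N m); it stays where it is left
- reagent: amber reagent bottle, 60 mm dia, 140 mm tall; a bystander, loose; origin at the centre of its underside
- petri: lidded clear petri dish, 94 mm dia, 17 mm high; a bystander, loose; origin at the centre of its underside
- slidebox: small grey box, 85 x 34 x 30 mm; a bystander, loose; origin at the centre of its underside
- beaker: glass beaker, 68 mm dia, 85 mm tall; a bystander, loose; origin at the centre of its underside
- tuberack: white tube rack with capped tubes, 190 x 65 mm, 86 mm tall; a bystander, loose; origin at the centre of its underside
- jar: clear specimen jar, 72 mm dia, 70 mm tall; a bystander, loose; origin at the centre of its underside
- timer: flat grey timer, 70 x 65 x 22 mm; a bystander, loose; origin at the centre of its underside
Mind the look-alikes: they are no part of the job. What is shaped like the bed but pink or turquoise is not meant.

How it is judged:
By the outcome, as a careful person would: the job done as asked, in the order asked, and still so for the second after the job is handed in, while the arm keeps its last pose, push and grip.
It also fails if it takes over 64 s, if anything falls off the work surface, if the arm or the gripper's body presses on something with over 40 N, if the wrist force passes 120 N, or if a joint passes its speed limit or range.

## Working session

There is one attempt and no reset: what is moved stays moved. The work goes in short steps, Python scripts to look and compute and a tool call to move; the robot and the scene stay as the last step left them, time stands still between calls to the robot, and variables do not carry over. Pictures are saved under pics/ and viewed, at most 10 in all, crops included, and the job is handed in when it is done.

Besides the shell and the picture viewer there is one more tool, called after "Call:" in YAML: its name, and indented under it one key for each argument. move_arm: Moves the arm, as the interface text tells. Its arguments: {"type":"object","properties":{"steps":{"type":"array"}},"required":["steps"]}

```bash
mkdir -p pics; ls; python3 - <<'E'
from workcell import ctrl,cams
import cv2,numpy as np
o=ctrl.get_obs();print({k:np.round(v,3) for k,v in o.items()}, ctrl.grip_depth)
for c in ['scene','side']:
    d=cams.get_image(c);cv2.imwrite(f'pics/{c}0.png',d['image'][:,:,::-1])
    print(c,d['camera_matrix'].tolist(),d['xyz'],np.round(d['rotation'],4).tolist())
    for n in ['board','board_bar','bed','lamp','stop_top','reagent','petri','slidebox','beaker','tuberack','jar','timer']:
        print(n,[(np.round(b['rect'],1).tolist(),round(b['p'],2)) for b in cams.boxes_of(c,n)[:4]])
E
```

```text
pics
{'t': np.float64(0.0), 'qpos': array([ 1.325,  0.424,  1.631,  0.   ,  1.089, -0.019]), 'qvel': array([-0.001,  0.001, -0.001, -0.001,  0.   ,  0.   ]), 'joint_torque': array([ 1.0000e-03, -5.4462e+01, -2.7367e+01,  6.4000e-02,  2.3000e-02,
       -0.0000e+00]), 'ee_pos': array([140.39 , 608.453, 221.895]), 'orientation': array([-3.560e-01, -3.121e+00,  2.000e-03]), 'ft_force': array([ 0.109, -0.655, -0.993]), 'moment': array([0.026, 0.049, 0.026]), 'grasp_force': np.float64(0.0), 'width': np.float64(87.689)} 18.700000000000003
scene [[399.15425119390176, 0.0, 318.73403155136776], [0.0, 399.15425119390176, 203.80929380521312], [0.0, 0.0, 1.0]] [1361.28945916 -407.16935032  886.6469295 ] [-1.9856, -1.2437, 0.5764]
board [([351.4, 206.9, 85.9, 39.9], 0.87), ([445.0, 204.2, 57.7, 47.0], 0.27)]
board_bar [([352.5, 208.7, 88.4, 46.2], 0.92), ([287.0, 244.2, 54.6, 53.1], 0.59)]
bed [([354.6, 168.9, 71.1, 44.1], 0.94), ([350.6, 230.4, 79.6, 45.1], 0.78), ([219.6, 194.8, 71.2, 42.6], 0.66), ([158.6, 229.7, 24.4, 23.2], 0.42)]
lamp [([286.3, 244.4, 52.6, 57.1], 0.62), ([351.8, 210.2, 88.
[... 706 characters left out ...]
d [([311.8, 189.2, 54.0, 37.5], 0.91)]
board_bar [([312.0, 190.1, 57.4, 40.3], 0.78), ([381.4, 253.9, 11.9, 11.1], 0.5)]
bed [([294.8, 282.4, 66.4, 78.1], 0.76), ([238.3, 202.6, 52.1, 50.8], 0.75), ([310.5, 203.6, 56.7, 42.7], 0.66)]
lamp [([349.4, 228.3, 56.3, 38.6], 0.73)]
stop_top [([381.4, 252.3, 17.0, 10.4], 0.47)]
reagent [([331.3, 175.2, 16.6, 30.8], 0.61)]
petri [([301.6, 230.4, 25.3, 16.4], 0.59)]
slidebox [([352.7, 200.7, 24.6, 14.2], 0.8)]
beaker [([377.1, 205.1, 13.2, 32.2], 0.85)]
tuberack [([279.8, 166.6, 37.0, 36.4], 0.56), ([353.1, 201.2, 19.8, 14.8], 0.33)]
jar [([425.5, 243.9, 23.7, 28.5], 0.91), ([312.8, 191.1, 56.1, 40.5], 0.41)]
timer [([369.0, 323.8, 26.8, 24.4], 0.81)]
```

```bash
python3 - <<'E'
import cv2
a=cv2.imread('pics/scene0.png');b=cv2.imread('pics/side0.png')
cv2.imwrite('pics/s1.png',cv2.resize(a[130:340,130:490],(800,467),interpolation=cv2.INTER_CUBIC))
cv2.imwrite('pics/d1.png',cv2.resize(b[130:345,200:460],(726,600),interpolation=cv2.INTER_CUBIC))
E
```

```text
(no output)
```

View pics/s1.png

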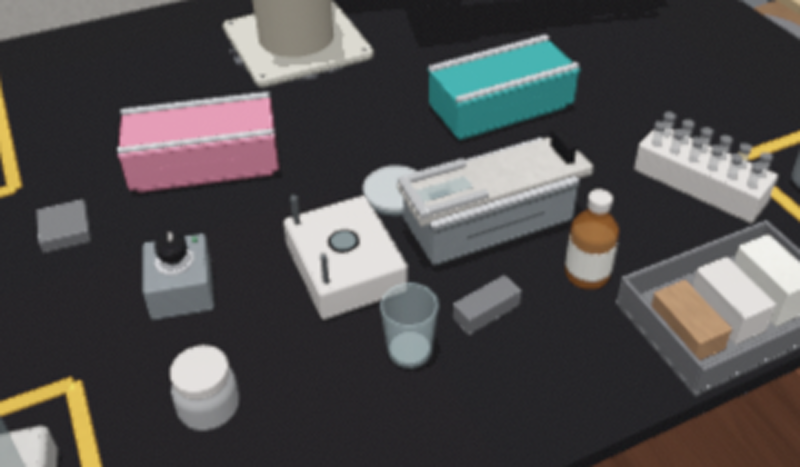

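View pics/d1.png

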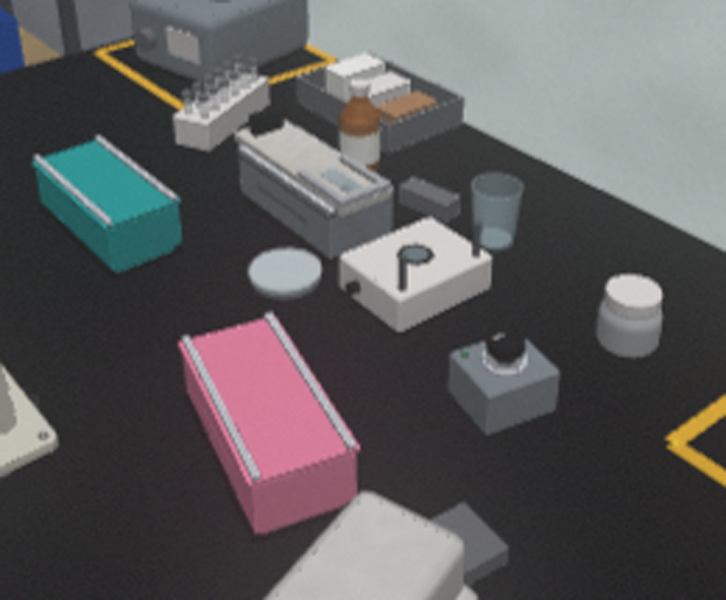

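```bash
cat > h.py <<'E'
import numpy as np,cv2
from scipy.spatial.transform import Rotation as R
from workcell import ctrl,cams
def fixed(c):
    d=cams.get_image(c); r=d['rotation']; r=np.array(r)
    return d['image'],np.array(d['camera_matrix']),np.array(d['xyz']),(R.from_rotvec(r).as_matrix() if r.size==3 else r)
def wrist():
    o=ctrl.get_obs(); d=cams.get_image('wrist'); M=np.array(d['mount'])
    Rt=R.from_rotvec(o['orientation']).as_matrix()
    return d['image'],np.array(d['camera_matrix']),o['ee_pos']+Rt@M[:3,3],Rt@M[:3,:3]
def proj(K,p,Rm,X):
    c=(np.atleast_2d(X)-p)@Rm; c=c/c[:,2:]; return (c@K.T)[:,:2]
def onz(K,p,Rm,uv,z):
    d=(np.c_[np.atleast_2d(uv),np.ones(len(np.atleast_2d(uv)))]@np.linalg.inv(K).T)@Rm.T
    return p+d*((z-p[2])/d[:,2])[:,None]
E
python3 - <<'E'
from h import *
np.set_printoptions(precision=1,suppress=True)
s=fixed('scene')[1:];d=fixed('side')[1:]
print('base,tcp',proj(*s,[[0,0,0],[140,608,222]]),proj(*d,[[0,0,0],[140,608,222]]))
S=lambda *a:np.array(a)*.45+[130,130]
D=lambda *a:np.array(a)*.3581+[200,130]
P={'stop':(91,(171,236),(506,338)),'pinL':(102,(295,198),(403,257)),'pinR':(102,(323,256),(476,227)),'bar':(124,(563,145),(264,128)),
'reagent_top':(140,(600,196),(361,86)),'beaker_bot':(0,(408,358),(495,243)),'petri':(17,(390,188),(286,268)),'jar_top':(70,(200,365),(634,290)),'sbox':(30,(487,298),(430,190)),
'lens':(55,(344,240),(415,254)),'bed_front_R_top':(86,(435,225),(391,184)),'front_top_near':(92,(412,216),(388,181)),'front_top_far':(92,(399,183),(338,212))}
for k,(z,a,b) in P.items(): print(k,onz(*s,S(a),z)[0],onz(*d,D(b),z)[0])
w=wrist();cv2.imwrite('pics/w0.png',w[0][:,:,::-1])
for n in ['board','board_bar','bed','lamp','stop_top']: print(n,[(np.round(b['rect'],1).tolist(),round(b['p'],2)) for b in cams.boxes_of('wrist',n)[:3]])
print(w[2],w[3],cams.get_image('wrist')['mount'])
print(R.from_rotvec(ctrl.get_obs()['orientation']).as_matrix())
E
```

```text
base,tcp [[263.4 148. ]
 [413.3  82.2]] [[170.7 285.8]
 [141.  143.1]]
stop [ 505.8 -341.8   91. ] [ 506.4 -351.7   91. ]
pinL [ 518.7 -179.5  102. ] [ 511.6 -184.5  102. ]
pinR [ 632.7 -184.4  102. ] [ 620.4 -191.7  102. ]
bar [600.6 179.6 124. ] [550.1 146.9 124. ]
reagent_top [722.3 153.5 140. ] [715.5 140.4 140. ]
beaker_bot [ 745.3 -124.     0. ] [ 729.1 -124.6    0. ]
petri [467.8 -21.8  17. ] [465.  -15.6  17. ]
jar_top [ 700.7 -360.8   70. ] [ 701.  -364.6   70. ]
sbox [725.3  -3.4  30. ] [721.6  -3.6  30. ]
lens [ 573.9 -135.6   55. ] [ 573.7 -137.    55. ]
bed_front_R_top [629.3 -29.7  86. ] [627.2 -29.2  86. ]
front_top_near [606.8 -51.9  92. ] [622.4 -28.7  92. ]
front_top_far [540.9 -39.9  92. ] [524.8 -47.8  92. ]
board []
board_bar []
bed []
lamp []
stop_top []
[ 72.7 626.3 385.5] [[ 0.2  0.9  0.2]
 [ 1.  -0.2 -0.1]
 [-0.   0.3 -1. ]] [[  -0.    -1.    -0.3   70. ]
 [   1.     0.    -0.     1.7]
 [   0.    -0.3    1.  -162.8]
 [   0.     0.     0.     1. ]]
[[-1.   0.2  0. ]
 [ 0.2  1.   0. ]
 [ 0.   0.  -1. ]]
```

View pics/w0.png

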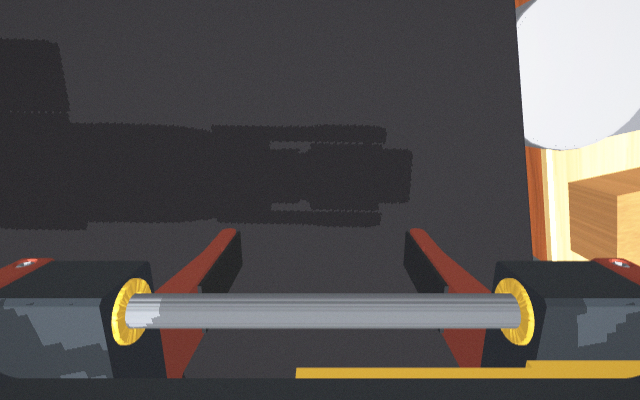

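Wrist picture: only bare bench and the open fingers (near 225,250 and 425,250). In the scene view three things are bed-shaped: pink (219,195 px), turquoise (355,169) and grey carrying the white board (351,213). The grey one is meant, because it holds the board with the black bar at (383,194) and points at the white lamp with pins. I'll move above it to measure.

Call:
move_arm:
  steps:
    - [[-0.5,-0.3,-1],0,0]
    - [[-0.97,-0.58,-1],0,0]
    - [[-0.97,-0.58,-1],0,0]
    - [[-0.97,-0.58,0],0,0]
    - [[-0.97,-0.58,0],0,0]
    - [[-0.97,-0.58,0],0,0]
    - [[-0.97,-0.58,0],0,0]
    - [[-0.97,-0.58,0],0,0]
    - [[-0.97,-0.58,0],0,0]
    - [[-0.97,-0.58,0],0,0]
    - [[-0.97,-0.58,0],0,0]
    - [[-0.97,-0.58,0],0,0]
    - [[-0.97,-0.58,0],0,0]
    - [[-0.97,-0.58,0],0,0]
    - [[-0.97,-0.58,0],0,0]
    - [[-0.97,-0.58,0],0,0]
    - [[-0.97,-0.58,0],0,0]
    - [[-0.97,-0.58,0],0,0]
    - [[-0.97,-0.58,0],0,0]
    - [[-0.97,-0.58,0],0,0]

```text
t: 3.42
ee_pos: [538.9, 225.7, 297.8]
orientation: [0.356, 3.121, 0.0]
ft_force: [0.8, 0.8, 0.5]
width: 87.8
grasp_force: 0.0
```

Call:
move_arm:
  steps:
    - [[-0.97,-0.58,0],0,0]
    - [[-0.97,-0.58,0],0,0]
    - [[-0.97,-0.58,0],0,0]
    - [[-0.97,-0.58,0],0,0]
    - [[-0.97,-0.58,0],0,0]
    - [[-0.97,-0.58,0],0,0]
    - [[-0.97,-0.58,0],0,0]
    - [[0,0,0],-1,0]
    - [[0,0,0],-1,0]
    - [[0,0,0],0,0]
    - [[0,0,0],0,0]

```text
t: 4.33
ee_pos: [680.5, 89.7, 297.5]
orientation: [-0.086, -3.14, -0.0]
ft_force: [0.2, 0.3, -0.4]
width: 87.7
grasp_force: 0.0
```

```bash
python3 - <<'E'
from h import *
np.set_printoptions(precision=2,suppress=True)
o=ctrl.get_obs();print(o['t'],o['ee_pos'],o['orientation'],o['qpos'])
w=wrist();cv2.imwrite('pics/w1.png',w[0][:,:,::-1])
np.savez('w1.npz',K=w[1],p=w[2],R=w[3])
for n in ['board','board_bar','bed','lamp','stop_top']: print(n,[(np.round(b['rect'],1).tolist(),round(b['p'],2)) for b in cams.boxes_of('wrist',n)[:3]])
E
```

```text
4.3333 [680.49  89.7  297.49] [-0.09 -3.14 -0.  ] [ 0.11  0.45  1.41  0.    1.28 -1.4 ]
board [([318.1, 81.6, 256.4, 83.6], 0.78)]
board_bar [([314.7, 81.4, 253.8, 82.8], 0.96)]
bed [([306.9, 79.9, 207.2, 118.5], 0.66)]
lamp [([120.7, 85.8, 160.2, 143.2], 0.65)]
stop_top []
```

View pics/w1.png

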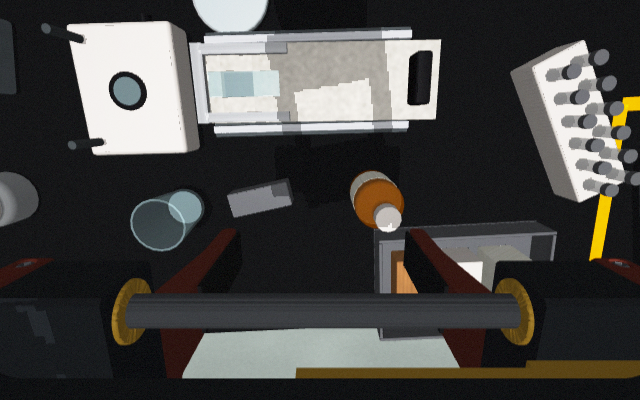

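The wrist picture shows the board (190–441 px, rows 40–124), the bar at (420,78), the bed rails, the lamp lens at (128,91), and pin tips at about (46,28) and (72,145). The bottle stands at (378,205).

```bash
python3 - <<'E'
from h import *
np.set_printoptions(precision=1,suppress=True)
z=np.load('w1.npz');c=(z['K'],z['p'],z['R']);print(c)
im=cv2.imread('pics/w1.png')
for n,(uv,h) in {'front':([(191,43),(197,124)],92),'tail':([(441,40),(436,120)],92),'pintip':([(46,29),(72,145)],102),'lens':([(128,91)],55),'lampL':([(68,24),(93,155),(187,20),(200,153)],55),'railfront':([(204,40),(215,133)],86),'railend':([(411,28),(408,128)],86),'barTop':([(409,105),(431,52),(409,52),(429,105)],124),'bottle':([(388,218)],140)}.items(): print(n,onz(*c,uv,h).tolist() if 0 else onz(*c,uv,h)[:,:2].tolist())
def crop(b):
    a=im[b[1]:b[3],b[0]:b[2]];return cv2.resize(a,None,fx=6,fy=6,interpolation=cv2.INTER_CUBIC)
a=crop((30,10,100,70));b=crop((30,120,100,165));d=crop((385,25,450,130))
H=640;o=np.zeros((600,800,3),np.uint8)
o[0:360,0:420]=a;o[330:600,0:420]=b;o[:600,420:800]=d[:600,:380]
cv2.imwrite('pics/c1.png',o)
E
```

```text
(array([[324. ,   0. , 322.5],
       [  0. , 324. , 199.8],
       [  0. ,   0. ,   1. ]]), array([611. ,  95.2, 460.3]), array([[ 0.1,  1. ,  0.3],
       [ 1. , -0.1, -0. ],
       [ 0. ,  0.3, -1. ]]))
front [[531.258097601922, -37.67430282733284], [613.311398484982, -44.02134568811067]]
tail [[542.6952286843618, 222.53787949313008], [623.5306479963546, 220.0815705287426]]
pintip [[512.6237080888642, -177.43400547967303], [627.9724882562027, -180.29206203977645]]
lens [[571.0951576802779, -134.03882358694636]]
lampL [[496.0109907667045, -186.93371273424424], [643.8355321646097, -193.35951180560704], [499.3479111995456, -51.772539836653834], [648.7012849372045, -59.661861389903294]]
railfront [[527.8236301523907, -25.65326600316449], [624.3334607000647, -27.445875391791418]]
railend [[528.2954017410258, 192.76539629081168], [630.797643832707, 190.85157980918092]]
barTop [[606.3993846954236, 181.86923799578392], [558.6729151492144, 202.30268908222592], [557.5152744558638, 181.24679409550225], [607.4941285599068, 201.7740941003693]]
bottle [[718.2358954503886, 157.42827637128255]]
```

View pics/c1.png

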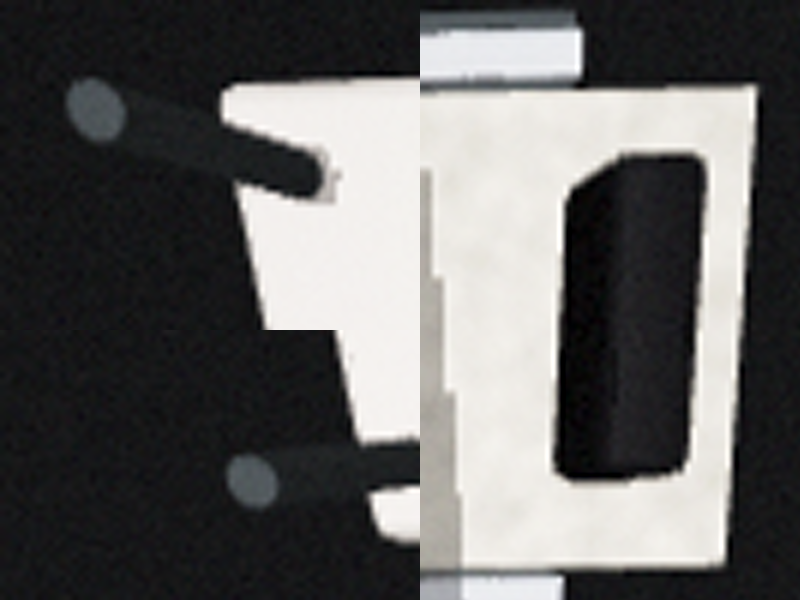

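Call:
move_arm:
  steps:
    - [[0.1,-0.98,0.1],0,0]
    - [[0.11,-0.98,0.1],0,0]
    - [[0.11,-0.98,0.1],0,0.2]
    - [[0.11,-0.98,0.1],0,0.4]
    - [[0.11,-0.98,0.1],0,0.6]
    - [[0.11,-0.98,0.1],0,0.8]
    - [[0.11,-0.98,0.1],0,1]
    - [[0.11,-0.98,0.1],0,1]
    - [[0.11,-0.98,0.1],0,1]
    - [[0.11,-0.98,0.1],0,1]
    - [[0.11,-0.98,0.1],0,1]
    - [[0.11,-0.98,0.1],0,1]
    - [[0.11,-0.98,0.1],0,1]
    - [[0.11,-0.98,0.1],0,1]
    - [[0.11,-0.98,0.1],0,1]
    - [[0.11,-0.98,0.1],0,1]
    - [[0.11,-0.98,0.1],0,1]
    - [[0.11,-0.9,0.1],0,1]
    - [[0,0,0],0,1]
    - [[0,0,0],0,1]

```text
t: 6.3
ee_pos: [608.1, -346.8, 252.4]
orientation: [-0.086, -3.14, -0.001]
ft_force: [0.2, -0.1, 1.0]
width: 0.6
grasp_force: 0.0
```

```bash
python3 - <<'E'
from h import *
np.set_printoptions(precision=2,suppress=True)
o=ctrl.get_obs();print(o['t'],o['ee_pos'],o['orientation'],o['qpos'],o['ft_force'])
w=wrist();cv2.imwrite('pics/w2.png',w[0][:,:,::-1])
np.savez('w2.npz',K=w[1],p=w[2],R=w[3])
c=w[1:]
for n in ['stop_top','lamp']: print(n,[(np.round(b['rect'],1).tolist(),round(b['p'],2),onz(*c,b['rect'][:2],91)) for b in cams.boxes_of('wrist',n)[:3]])
for b in cams.cut_out('wrist','stop_top')[:2]:
    print(b['rect'],b['p'],b['pixels'].sum())
E
```

```text
6.3 [ 608.05 -346.8   252.41] [-0.09 -3.14 -0.  ] [-0.54  0.51  1.42  0.    1.21 -2.05] [ 0.18 -0.09  0.97]
stop_top [([316.2, 81.7, 45.4, 42.3], 0.76, array([[ 508.15, -345.51,   91.  ]]))]
lamp [([509.0, 128.8, 141.2, 152.1], 0.77, array([[ 561.84, -159.69,   91.  ]]))]
[317.1, 83.5, 42.5, 44.7] 0.79 1456
```

View pics/w2.png

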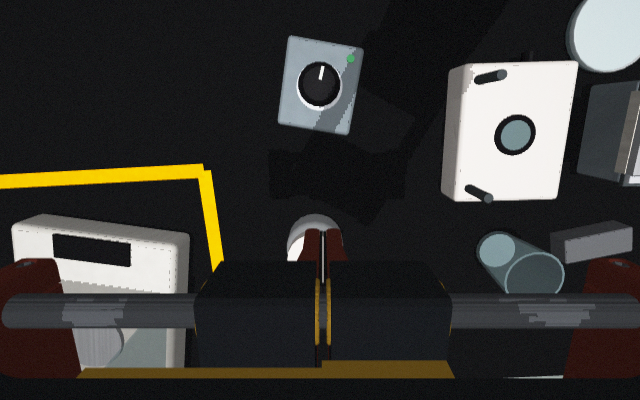

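The picture shows the mushroom head at (319,84), tick near the top, on the grey box. The shut fingers are at (322,250). Pressing it now.

Call:
move_arm:
  steps:
    - [[0.8,-0.07,0.3],0,1]
    - [[0.8,0,0.9],0,1]
    - [[0.8,0,0.9],0,1]
    - [[0.8,0,0.9],0,1]
    - [[0.77,0,0.9],0,1]
    - [[0,0,0.9],0,1]
    - [[0,0,0.9],0,1]
    - [[0,0,0.4],0,1]
    - [[0,0,0.16],0,1]
    - [[0,0,0],0,1]
    - [[0,0,0.1],0,1]
    - [[0,0,0.1],0,1]
    - [[0,0,0],0,1]

```text
t: 7.58
ee_pos: [509.8, -342.8, 91.8]
orientation: [0.082, 3.139, -0.001]
ft_force: [-0.5, -0.3, 0.1]
width: 0.3
grasp_force: 0.0
```

Call:
move_arm:
  steps:
    - [[0,0,0.08],0,1]
    - [[0,0,0.08],0,1]
    - [[0,0,0.08],0,1]
    - [[0,0,0],0,1]
    - [[0,0,0],0,1]

```text
t: 8.0
ee_pos: [509.8, -342.9, 85.6]
orientation: [0.082, 3.139, -0.001]
ft_force: [1.5, 0.9, 3.2]
width: 0.8
grasp_force: 2.1
```

Call:
move_arm:
  steps:
    - [[0,0,0.06],0,1]
    - [[0,0,0.06],0,1]
    - [[0,0,0],0,1]
    - [[0,0,0],0,1]

```text
t: 8.33
ee_pos: [510.1, -343.1, 84.6]
orientation: [0.082, 3.139, -0.002]
ft_force: [-3.0, 4.1, 21.6]
width: 0.6
grasp_force: 10.9
```

Call:
move_arm:
  steps:
    - [[0,0,-0.4],0,1]
    - [[0,0,-0.6],0,1]
    - [[0,0,-0.6],0,0]
    - [[0,0,0],0,0]
    - [[0,0,0],0,0]
    - [[0,0,0],0,0]
    - [[0,0,0],0,0]
    - [[0,0,0],0,0]
    - [[0,0,0],0,0]
    - [[0,0,0.5],0,0]
    - [[0,0,0.5],0,0]
    - [[0,0,0.5],0,0]
    - [[0,0,0.5],0,0]
    - [[0,0,0],0,0]

```text
t: 9.5
ee_pos: [507.3, -341.3, 68.4]
orientation: [-0.082, -3.136, -0.005]
ft_force: [-0.1, -0.5, -0.4]
width: 77.0
grasp_force: 0.0
```

Call:
move_arm:
  steps:
    - [[0,0,0],0,0.3]
    - [[0,0,0],0,0.4]
    - [[0,0,0],0,0.5]
    - [[0,0,0],0,0.6]
    - [[0,0,0],0,0.7]
    - [[0,0,0],0,0.7]
    - [[0,0,0],0,0.7]
    - [[0,0,0],0,0.7]

```text
t: 10.17
ee_pos: [509.9, -344.7, 73.0]
orientation: [0.081, 3.138, -0.005]
ft_force: [-0.8, -7.9, -0.1]
width: 39.7
grasp_force: 30.0
```

Call:
move_arm:
  steps:
    - [[0,-0.07,0],0,0.7]
    - [[0,0,0],0.6,0.7]
    - [[0,0,0],1,0.7]
    - [[0,0,0],1,0.7]
    - [[0,0,0],1,0.7]
    - [[0,0,0],1,0.7]
    - [[0,0,0],1,0.7]
    - [[0,0,0],1,0.7]
    - [[0,0,0],1,0.7]
    - [[0,0,0],1,0.7]
    - [[0,0,0],1,0.7]
    - [[0,0,0],0.8,0.7]
    - [[0,0,0],0,0.7]
    - [[0,0,0],0,0.7]

```text
t: 11.33
ee_pos: [510.1, -344.6, 72.7]
orientation: [1.447, 2.786, 0.0]
ft_force: [3.1, 1.2, 1.7]
width: 39.8
grasp_force: 30.0
```

```bash
python3 - <<'E'
from h import *
o=ctrl.get_obs();print({k:np.round(v,3) for k,v in o.items()})
m=R.from_rotvec(o['orientation']).as_matrix();print(m.round(3))
E
```

```text
{'t': np.float64(11.333), 'qpos': array([-6.140e-01,  6.050e-01,  1.735e+00,  1.000e-03,  7.990e-01,
       -1.227e+00]), 'qvel': array([-0.001,  0.003,  0.001,  0.001, -0.003, -0.011]), 'joint_torque': array([ -1.296, -56.607, -18.404,  -0.637,   0.851,   0.21 ]), 'ee_pos': array([ 510.067, -344.589,   72.711]), 'orientation': array([1.447, 2.786, 0.   ]), 'ft_force': array([3.127, 1.195, 1.65 ]), 'moment': array([ 0.162, -0.699, -0.065]), 'grasp_force': np.float64(30.001), 'width': np.float64(39.823)}
[[-0.575  0.818  0.002]
 [ 0.818  0.575 -0.001]
 [-0.002  0.001 -1.   ]]
```

Call:
move_arm:
  steps:
    - [[0,0,0],0.8,0.7]
    - [[0,0,0],0.5,0.7]
    - [[0,0,0],0.3,0.7]
    - [[0,0,0],0,0.7]
    - [[0,0,0],0,0.7]

```text
t: 11.75
ee_pos: [510.1, -344.6, 72.6]
orientation: [1.636, 2.68, 0.0]
ft_force: [5.8, 0.7, 1.5]
width: 40.0
grasp_force: 30.0
```

```bash
python3 - <<'E'
from h import *
o=ctrl.get_obs();print(o['orientation'],o['moment'],o['joint_torque'][5],o['ee_pos'])
E
```

```text
[1.63599189e+00 2.67982682e+00 8.97895047e-05] [ 0.14098803 -1.04291738  0.63265223] 0.6994033791124821 [ 510.0679185  -344.57461832   72.58792296]
```

Call:
move_arm:
  steps:
    - [[0,0,0],0,0.4]
    - [[0,0,0],0,0.2]
    - [[0,0,0],0,0]
    - [[0,0,0],0,0]
    - [[0,0,0],0,0]
    - [[0,0,0],0,0]
    - [[0,0,-0.5],0,0]
    - [[0,0,-0.9],0,0]
    - [[0,0,-1],-1,0]
    - [[0,0,-1],-1,0]
    - [[0,0,-1],-1,0]
    - [[0,0,-1],-1,0]
    - [[0,0,-1],-1,0]
    - [[0,0,-1],-1,0]
    - [[0,0,0],-1,0]
    - [[0,0,0],-1,0]
    - [[0,0,0],-1,0]
    - [[0,0,0],-1,0]
    - [[0,0,0],-1,0]
    - [[0,0,0],-1,0]

```text
t: 13.42
ee_pos: [509.0, -344.3, 258.3]
orientation: [0.075, 3.14, -0.001]
ft_force: [1.3, -0.5, 1.5]
width: 87.6
grasp_force: 0.0
```

```bash
python3 - <<'E'
from h import *
np.set_printoptions(precision=3,suppress=True)
o=ctrl.get_obs();print(o['t'],o['ee_pos'],o['ft_force'],o['qpos'])
m=R.from_rotvec(o['orientation']).as_matrix();print(m)
a=fixed('scene')[0][:,:,::-1];b=fixed('side')[0][:,:,::-1]
cv2.imwrite('pics/c2.png',np.hstack([cv2.resize(a[215:275,180:240],(400,400),interpolation=cv2.INTER_CUBIC),cv2.resize(b[230:290,350:410],(400,400),interpolation=cv2.INTER_CUBIC)]))
E
```

```text
13.4167 [ 509.021 -344.336  258.254] [ 1.303 -0.477  1.471] [-0.614  0.37   1.623 -0.     1.148 -2.137]
[[-0.999  0.048  0.   ]
 [ 0.048  0.999 -0.   ]
 [-0.    -0.    -1.   ]]
```

View pics/c2.png

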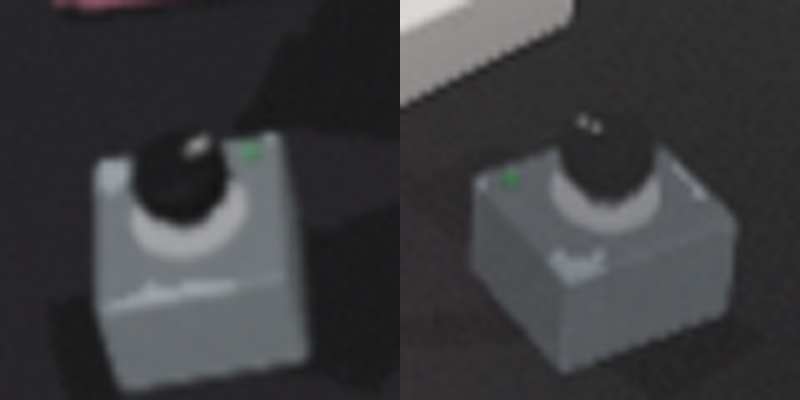

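Both views show the white tick now turned towards the green lamp, so the head has reached its stop. Next is the crossbar.

Call:
move_arm:
  steps:
    - [[-0.09,1,0],0,0]
    - [[-0.09,1,0],0,0]
    - [[-0.09,1,0],0,0]
    - [[-0.09,1,0],0,0]
    - [[-0.09,1,0],0,0]
    - [[-0.09,1,0],0,0]
    - [[-0.09,1,0],0,0]
    - [[-0.09,1,0],0,0]
    - [[-0.09,1,0],0,0]
    - [[-0.09,1,0],0,0]
    - [[-0.09,1,0],0,0]
    - [[-0.09,1,0],0,0]
    - [[-0.09,1,0],0,0]
    - [[-0.09,1,0],0,0]
    - [[-0.09,1,0],0,0]
    - [[-0.09,1,0],0,0]
    - [[-0.09,1,0],0,0]
    - [[-0.09,1,0],0,0]
    - [[-0.09,1,0],0,0]
    - [[-0.09,1,0],0,0]

```text
t: 15.18
ee_pos: [580.2, 153.8, 257.9]
orientation: [0.087, 3.14, 0.0]
ft_force: [-0.3, 0.4, -0.5]
width: 88.1
grasp_force: 0.0
```

Call:
move_arm:
  steps:
    - [[-0.09,0.9,0.3],0,0]
    - [[0,0.8,0.8],0,0]
    - [[0,0,1],0,0]
    - [[0,0,1],0,0]
    - [[0,0,1],0,0]
    - [[0,0,0.8],0,0]
    - [[0,0,0.2],0,0]
    - [[0,0,0],0,0]
    - [[0,0,0],0,0]

```text
t: 15.93
ee_pos: [585.3, 195.0, 130.6]
orientation: [0.084, 3.14, 0.0]
ft_force: [-0.2, -0.2, 0.5]
width: 87.6
grasp_force: 0.0
```

```bash
python3 - <<'E'
from h import *
np.set_printoptions(precision=2,suppress=True)
o=ctrl.get_obs();print(o['t'],o['ee_pos'],o['ft_force'],o['moment'],R.from_rotvec(o['orientation']).as_matrix())
w=wrist();cv2.imwrite('pics/w3.png',w[0][:,:,::-1]);np.savez('w3.npz',K=w[1],p=w[2],R=w[3])
E
```

```text
15.9333 [585.25 195.02 130.65] [-0.21 -0.24  0.51] [-0.01 -0.   -0.03] [[-1.    0.05  0.  ]
 [ 0.05  1.    0.  ]
 [-0.    0.   -1.  ]]
```

View pics/w3.png

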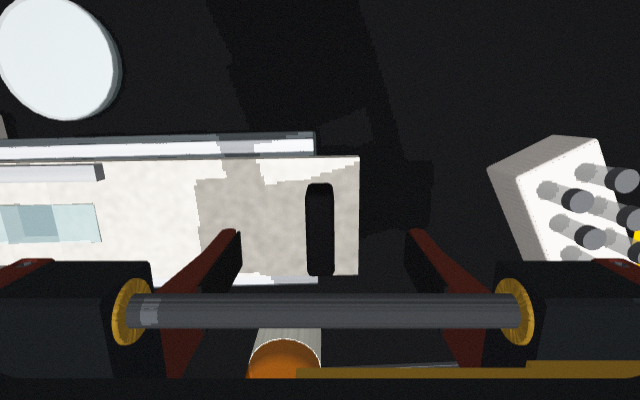

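The bar (col 306–333, rows 183–276) lies midway between the fingers (235 and 410). Going down and gripping.

Call:
move_arm:
  steps:
    - [[0.1,0,0.5],0,0]
    - [[0,0,0.5],0,0]
    - [[0,0,0.38],0,0]
    - [[0,0,0],0,0.3]
    - [[0,0,0],0,0.5]
    - [[0,0,0],0,0.6]
    - [[0,0,0],0,0.7]
    - [[0,0,0],0,0.75]
    - [[0,0,0],0,0.8]
    - [[0,0,0],0,0.85]
    - [[0,0,0],0,0.9]
    - [[0,0,0],0,1]
    - [[0,0,0],0,1]
    - [[0,0,0],0,1]

```text
t: 17.15
ee_pos: [582.2, 194.9, 95.2]
orientation: [-0.082, -3.14, 0.0]
ft_force: [-0.4, -2.1, 0.6]
width: 18.3
grasp_force: 1.4
```

```bash
python3 - <<'E'
from h import *
np.set_printoptions(precision=3,suppress=True)
o=ctrl.get_obs();print(o['t'],o['ee_pos'],o['ft_force'],o['moment'],o['width'],R.from_rotvec(o['orientation']).as_matrix())
E
```

```text
17.15 [582.163 194.941  95.156] [-0.387 -2.09   0.627] [-0.38   0.005  0.004] 18.346756749354697 [[-0.999  0.052 -0.   ]
 [ 0.052  0.999 -0.   ]
 [ 0.    -0.    -1.   ]]
```

Call:
move_arm:
  steps:
    - [[0,0,0],0,1]
    - [[0,0,0],0,1]
    - [[0,0,0],0,1]
    - [[0,0,0],0,1]

```text
t: 17.48
ee_pos: [582.4, 194.8, 95.2]
orientation: [0.082, 3.14, -0.001]
ft_force: [1.7, -3.0, -0.6]
width: 15.8
grasp_force: 30.0
```

```bash
python3 - <<'E'
from h import *
np.set_printoptions(precision=3,suppress=True)
o=ctrl.get_obs();print(o['t'],o['ee_pos'],o['ft_force'],o['moment'],o['width'],o['grasp_force'])
im=cv2.imread('pics/w2.png');z=np.load('w2.npz');c=(z['K'],z['p'],z['R'])
print(proj(*c,[[512.6,-177.4,102],[628,-180.3,102],[512.6,-177.4,55],[628,-180.3,55]]))
for (u,v) in [(478,78),(480,193)]:
    print(im[v-12:v+16,u-20:u+24,1][::2,::2])
E
```

```text
17.4833 [582.371 194.79   95.17 ] [ 1.71  -2.993 -0.602] [-0.496 -0.234  0.307] 15.767904566806168 29.96840000152588
[[501.087  75.011]
 [488.309 198.091]
 [477.162  80.326]
 [467.857 187.82 ]]
[[ 53  95 111 121 162 175 180 230 235 237 236 237 237 239 238 239 239 240
  239 241 241 241]
 [108 105 108 136 164 180 235 243 244 243 243 244 243 243 243 243 244 242
  242 243 244 242]
 [103 104 105 143 165 181 209 212 243 244 244 243 243 243 243 243 242 243
  194 149  85  87]
 [103 106 107 142 167 182 186 187 214 243 243 243 243 243 194 148  85  37
   34  39  90  90]
 [104 101 108 148 170 183 190 188 235 243 195 148  82  38  38  38  34  33
   34  35  91  85]
 [104 104 111 150 172 184 188 188 243  82  34  35  31  35  35  31  38  33
   31  35  90  88]
 [105 107 111 152 173 187 184 186 137  33  39  38  36  29  33  29  35  32
   32  29  68  83]
 [104 106 118 159 172 185 186 236  33  32  31  31  30  27  31  38  37  27
   28  32  79 138]
 [105 105 118 158 173 188 185 243 127  32  31  35  29  35  32 128 184 227
  232 243 243 244]
 [107 103 122 164 174 189 236 244 244 181  93 123 162 232 243 244 243
[... 999 characters left out ...]
4  36  32  41  83 166 244 243
  243 244 243 243]
 [244 245 244 244 244 238 182  30  36  36  34  37  35  91  93  89 139 243
  244 242 243 242]
 [244 244 244 243 244 244 243 238 184  34  35  38  75  89  89  88  95 243
  242 243 242 242]
 [237 236 236 226 226 221 233 233 231 212  69  34  83  90  90  93  93 227
  222 224 225 231]
 [128 123 131 129 127 125 122 117 114 116 109  27  43  87  91  85  34  35
   37  32  25  26]
 [ 22  20  19  22  23  22  25  21  27  22  19  24  23  33  47  32  21  22
   24  19  24  21]
 [ 23  24  21  21  22  22  18  25  20  20  26  22  27  18  23  20  12  23
   21  23  19  24]
 [ 21  20  22  22  22  24  18  26  21  22  23  24  20  21  23  19  29  19
   22  15  19  23]]
```

Call:
move_arm:
  steps:
    - [[0,-0.1,0],0,1]
    - [[0,-0.2,0],0,1]
    - [[-0.006,-0.3,0],-0.05,1]
    - [[-0.006,-0.3,0],-0.05,1]
    - [[-0.006,-0.3,0],-0.05,1]
    - [[-0.006,-0.3,0],-0.05,1]
    - [[-0.006,-0.3,0],-0.05,1]
    - [[-0.006,-0.3,0],0,1]
    - [[-0.006,-0.3,0],0,1]
    - [[0,0,0],0,1]

```text
t: 18.32
ee_pos: [580.6, 133.0, 95.2]
orientation: [-0.049, -3.141, 0.002]
ft_force: [-0.1, -3.3, 0.5]
width: 16.0
grasp_force: 30.0
```

```bash
python3 - <<'E'
from h import *
np.set_printoptions(precision=3,suppress=True)
o=ctrl.get_obs();print(o['t'],o['ee_pos'],o['ft_force'],o['moment'],o['width'],o['grasp_force'],R.from_rotvec(o['orientation']).as_matrix())
E
```

```text
18.3167 [580.641 133.019  95.171] [-0.054 -3.292  0.545] [-0.553 -0.103  0.034] 15.95481734519286 29.959419071674347 [[-1.     0.031 -0.   ]
 [ 0.031  1.    -0.001]
 [ 0.    -0.001 -1.   ]]
```

Call:
move_arm:
  steps:
    - [[0,-0.15,0],0,1]
    - [[0,-0.3,0],0,1]
    - [[0,-0.3,0],0,1]
    - [[0,-0.3,0],0,1]
    - [[0,-0.3,0],0,1]
    - [[0,-0.3,0],0,1]
    - [[0,-0.3,0],0,1]
    - [[0,-0.3,0],0,1]
    - [[0,-0.3,0],0,1]
    - [[0,-0.2,0],0,1]
    - [[0,-0.1,0],0,1]
    - [[0,0,0],0,1]
    - [[0,0,0],0,1]

```text
t: 19.4
ee_pos: [578.6, 62.8, 95.1]
orientation: [-0.047, -3.141, 0.002]
ft_force: [0.7, -4.1, 1.5]
width: 15.9
grasp_force: 30.0
```

```bash
python3 - <<'E'
from h import *
np.set_printoptions(precision=3,suppress=True)
o=ctrl.get_obs();print(o['t'],o['ee_pos'],o['ft_force'],o['moment'],o['width'],o['grasp_force'],R.from_rotvec(o['orientation']).as_matrix())
A=fixed('scene');B=fixed('side')
e=o['ee_pos']
y=R.from_rotvec(o['orientation']).as_matrix()[:,1]; x=np.array([y[1],-y[0],0]); 
F=e*[1,1,0]+[0,0,92]-235*y
pts=np.array([F+40*x,F,F-40*x,[512.6,-177,102],[628,-180,102],[512.6,-177,92],[628,-180,92]])
out=[]
for (im,*c),(u,v) in ((A,(255,205)),(B,(330,195))):
    print(proj(*c,pts))
    im=cv2.resize(im[v:v+60,u:u+50,::-1],(400,480),interpolation=cv2.INTER_CUBIC)
    for p in (proj(*c,pts)-[u,v]+.5)*8: cv2.circle(im,tuple(int(t) for t in p),2,(0,0,255),-1)
    out.append(im)
cv2.imwrite('pics/c3.png',np.hstack(out))
E
```

```text
19.4 [578.594  62.847  95.15 ] [ 0.714 -4.065  1.453] [-0.49  -0.053  0.008] 15.894360777328718 29.969934225082397 [[-1.     0.03  -0.   ]
 [ 0.03   1.    -0.001]
 [ 0.    -0.001 -1.   ]]
[[276.589 241.366]
 [271.863 232.139]
 [267.365 223.355]
 [262.848 217.58 ]
 [276.237 243.569]
 [263.156 220.101]
 [276.488 246.121]]
[[364.52  212.355]
 [355.466 216.357]
 [346.111 220.492]
 [342.995 220.899]
 [369.626 209.068]
 [342.949 223.496]
 [369.479 211.59 ]]
```

View pics/c3.png

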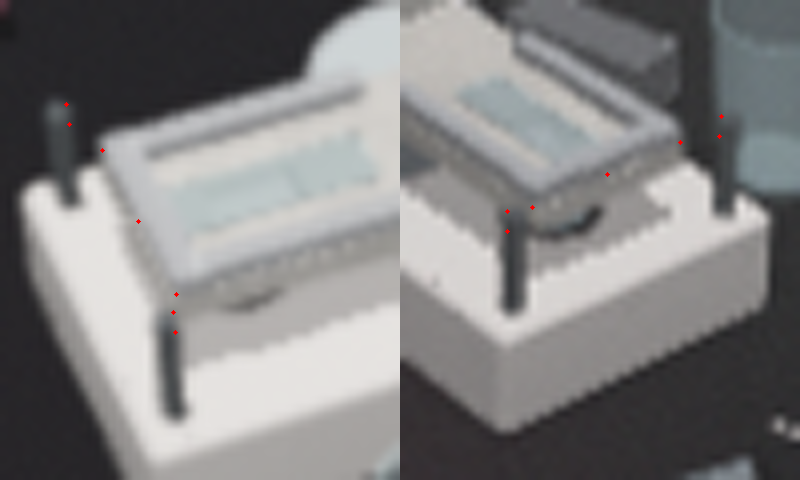

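The crop shows the leading edge about 6 mm short of the pins, centred between them. My predicted points for the board and pins lie on the image with a shift of about 0.7 px common to both, so the relative distance holds. Last bit:

Call:
move_arm:
  steps:
    - [[0,-0.08,0],0,1]
    - [[0,-0.1,0],0,1]
    - [[0,-0.07,0],0,1]
    - [[0,0,0],0,1]
    - [[0,0,0],0,1]
    - [[0,0,0],0,1]

```text
t: 20.0
ee_pos: [578.6, 58.4, 95.3]
orientation: [0.048, 3.141, 0.001]
ft_force: [0.8, 5.5, 3.3]
width: 16.1
grasp_force: 30.0
```

```bash
python3 - <<'E'
from h import *
np.set_printoptions(precision=3,suppress=True)
o=ctrl.get_obs();print(o['t'],o['ee_pos'],o['ft_force'],o['moment'],o['width'],o['grasp_force'],o['orientation'])
A=fixed('scene');B=fixed('side')
y=R.from_rotvec(o['orientation']).as_matrix()[:,1]; x=np.array([y[1],-y[0],0])
F=o['ee_pos']*[1,1,0]+[0,0,92]-235*y;print('front',F)
pts=np.array([F+40*x,F-40*x,F+40*x+[0,0,8],F-40*x+[0,0,8],[512.6,-177,102],[628,-180,102]])
out=[]
for (im,*c),(u,v) in ((A,(255,205)),(B,(330,195))):
    im=cv2.resize(im[v:v+60,u:u+50,::-1],(400,480),interpolation=cv2.INTER_CUBIC)
    for p in (proj(*c,pts)-[u,v]+.5)*8: cv2.circle(im,tuple(int(t) for t in p),2,(0,0,255),-1)
    out.append(im)
cv2.imwrite('pics/c4.png',np.hstack(out))
E
```

```text
20.0 [578.583  58.371  95.322] [0.807 5.479 3.31 ] [ 1.044 -0.032 -0.053] 16.068643790003954 29.96548980474472 [0.048 3.141 0.001]
front [ 571.455 -176.521   91.8  ]
```

View pics/c4.png

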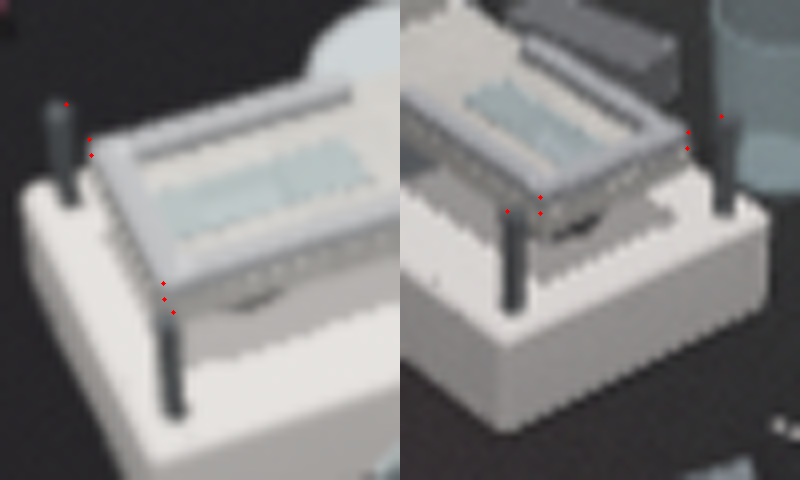

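```bash
python3 - <<'E'
from h import *
from scipy.optimize import least_squares
np.set_printoptions(precision=2,suppress=True)
o=ctrl.get_obs();print(o['t'],o['ee_pos'],o['ft_force'],o['moment'])
pins={'L':(512.6,-178.5),'R':(628,-181)}
obs=[];cal=[]
for n in ('scene','side'):
    ims=[fixed(n) for _ in range(4)]; im=np.mean([i[0].mean(2) for i in ims],0); c=ims[0][1:]
    def col(x,y,z,hw,thr=None):
        u,v=proj(*c,[[x,y,z]])[0]; r=int(round(v)); a=int(round(u))
        s=im[r,a-hw:a+hw+1]; b=np.array([s[:2].mean(),s[-2:].mean()]); bg=np.interp(np.arange(len(s)),[0,len(s)-1],b)
        w=np.clip(bg-s-15,0,None); return (w*np.arange(a-hw,a+hw+1)).sum()/max(w.sum(),1e-6)-u, w.sum()
    # head: columns of cut-out mask
    m=[b for b in cams.cut_out(n,'stop_top')][:1]
    u,v=proj(*c,[[510.07,-344.6,81]])[0]
    if m: print(n,'head rect',m[0]['rect'],m[0]['p'],'pred',u,v)
    r=int(round(v)); print(im[r-1:r+2,int(u)-14:int(u)+15].astype(int))
    for k,(x,y) in pins.items():
        for z in (62,66,70,75,80): print(n,k,z,np.round(col(x,y,z,4),2))
    J=proj(*c,[[512,-178,70],[513,-178,70],[512,-177,70]]);print('du/dx,du/dy',J[1,0]-J[0,0],J[2,0]-J[0,0])
E
```

```text
20.1 [578.58  58.37  95.31] [0.65 5.29 3.57] [ 1.05  0.02 -0.04]
scene head rect [208.6, 242.8, 15.0, 10.3] 0.59 pred 206.98955722934585 239.9955813580774
[[ 38  40  68 125 138 137 133  97  53  39  38  38  38  38  38  42  47  41
   38  38  35  61 136 154 148 142 142 153 157]
 [ 38  48  98 146 157 156 151 106  55  38  38  37  38  38  38  38  38  39
   38  35  34  48 112 149 156 156 156 158 158]
 [ 38  51 108 148 157 157 153 104  51  38  38  39  39  39  39  40  39  40
   38  35  32  41 103 148 158 159 158 158 157]]
scene L 62 [ -0.64 186.44]
scene L 66 [-0.78 88.19]
scene L 70 [-0.39 26.06]
scene L 75 [  1.01 122.42]
scene L 80 [  1.25 110.96]
scene R 62 [ -0.87 297.03]
scene R 66 [ -0.79 296.59]
scene R 70 [ -0.75 293.4 ]
scene R 75 [ -0.69 294.77]
scene R 80 [ -0.74 324.21]
du/dx,du/dy 0.11482706729333358 0.3179188584738881
side head rect [380.1, 253.3, 14.8, 10.4] 0.5 pred 380.0943708628455 252.06694216403173
[[ 47  48  46  47  46  46  47  49  42  44  46  45  46  46  46  45  46  46
   45  46  46  47  63  58  45  45  44  45  46]
 [ 48  47  46  47  51  64  91  89  48  43  45  46  46  47  47  47  47  46
   47  46  44  51  86  98  57  45  45  44  46]
 [ 48  56  66  91  93 105 130 123  55  41  44  47  45  46  46  49  48  48
   46  45  45  52  95 129  98  58  44  45  45]]
side L 62 [  0.56 362.51]
side L 66 [  0.54 317.97]
side L 70 [  0.55 266.32]
side L 75 [  0.57 246.8 ]
side L 80 [  0.54 249.08]
side R 62 [  0.78 190.02]
side R 66 [  0.79 128.28]
side R 70 [  0.58 199.66]
side R 75 [  0.03 244.23]
side R 80 [ -0.43 183.91]
du/dx,du/dy 0.2337292983203838 -0.2033440996241893
```

Call:
move_arm:
  steps:
    - [[0,-0.06,0],0,1]
    - [[0,-0.06,0],0,1]
    - [[0,0,0],0,1]
    - [[0,0,0],0,1]
    - [[0,0,0],0,1]
    - [[0,0,0],0,1]

```text
t: 21.1
ee_pos: [578.5, 55.1, 95.3]
orientation: [0.048, 3.141, 0.001]
ft_force: [0.7, 5.7, 3.1]
width: 15.5
grasp_force: 30.0
```

```bash
python3 - <<'E'
from h import *
np.set_printoptions(precision=2,suppress=True)
o=ctrl.get_obs();print(o['t'],o['ee_pos'],o['ft_force'],o['moment'],o['orientation'],o['width'])
y=R.from_rotvec(o['orientation']).as_matrix()[:,1]; x=np.array([y[1],-y[0],0])
F=o['ee_pos']*[1,1,0]+[0,0,92]-235*y;print('front',F)
for n in ('scene','side'):
    ims=[fixed(n) for _ in range(4)]; im=np.mean([i[0].mean(2) for i in ims],0); c=ims[0][1:]
    for nm,P in (('far',F-40*x),('near',F+40*x)):
        P=P.copy()
        for z in (83,88,92,96):
            P[2]=z; u,v=proj(*c,[P])[0]; r=int(round(v)); a=int(round(u))
            print(n,nm,z,'pred',round(u,2),round(v,2),'cols',a-6,'..',im[r,a-6:a+7].astype(int))
E
```

```text
21.1 [578.47  55.15  95.31] [0.67 5.69 3.12] [ 1.   -0.03  0.03] [0.05 3.14 0.  ] 15.531847268093314
front [ 571.35 -179.74   91.87]
scene far 83 pred 265.13 226.45 cols 259 .. [ 40  47  58  67  71 100 157 174 188 193 195 190 188]
scene far 88 pred 264.98 225.2 cols 259 .. [ 39  41  57  67  68  86 155 185 192 195 196 175 154]
scene far 92 pred 264.86 224.2 cols 259 .. [ 39  42  61  68  67  80 157 185 193 197 200 178 159]
scene far 96 pred 264.74 223.19 cols 259 .. [ 38  44  63  69  67  77 152 174 183 194 197 192 184]
scene near 83 pred 274.21 244.56 cols 268 .. [226 226 225 216 192 161 124 107 108 137 162 171 173]
scene near 88 pred 274.08 243.3 cols 268 .. [226 225 215 191 172 156 134 129 134 143 146 148 149]
scene near 92 pred 273.97 242.29 cols 268 .. [226 223 198 179 162 163 147 136 139 141 145 150 152]
scene near 96 pred 273.87 241.27 cols 268 .. [225 215 190 173 159 163 162 152 149 142 142 150 153]
side far 83 pred 347.6 223.93 cols 342 .. [118  67  70  81 102 108 126 112  99 111 103 120 148]
side far 88 pred 347.63 222.65 cols 342 .. [118  67  70  76  88 111 119 124 113 109  72  88 121]
side far 92 pred 347.65 221.62 cols 342 .. [102  78  83  89 113 118 119 125 126 125 112 112 119]
side far 96 pred 347.68 220.59 cols 342 .. [104  96  95 101 119 114 114 118 124 135 126 126 127]
side near 83 pred 365.97 215.68 cols 360 .. [119 124 141 123 125 127 144 151 105  58  69  77 120]
side near 88 pred 366.04 214.42 cols 360 .. [149 129 115 129 132 140 116  57  49  55  68  77 120]
side near 92 pred 366.09 213.41 cols 360 .. [167 158 149 130 115 127 110  55  50  56  69  76 110]
side near 96 pred 366.15 212.4 cols 360 .. [152 170 167 158 150 131 126  51  52  61  69  73  98]
```

Call:
move_arm:
  steps:
    - [[0,-0.02,0],0,1]
    - [[0,0,0],0,1]
    - [[0,0,0],0,1]
    - [[0,0,0],0,1]
    - [[0,0,0],0,1]
    - [[0,0,0],0,1]
    - [[0,0,0],0,1]
    - [[0,0,0],0,1]

```text
t: 22.17
ee_pos: [578.5, 54.7, 95.3]
orientation: [0.048, 3.141, 0.001]
ft_force: [0.4, 5.4, 2.7]
width: 15.8
grasp_force: 30.0
```

```bash
python3 - <<'E'
from h import *
o=ctrl.get_obs();print(o['ee_pos'],o['ft_force'],o['grasp_force'])
print(ctrl.close_job())
E
```

```text
[578.46650498  54.69477851  95.31217775] [0.43929393 5.40325828 2.68747357] 29.964011013507843
the job is handed in; nothing more can be done
None
```

The job is handed in at about 22 s: the mushroom button was pressed right down and turned clockwise to its stop, and the board was slid out until its leading edge is level with the pins (to within about 1–2 mm by my measurements); the gripper still holds it by the crossbar, flat on the bed and clear of the lamp base as far as force and pictures show, and nothing else was touched.

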